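# Pry open the stick case and clamp the pigment stick in its V cradle

### The job

Pick up the wooden-handled knife, slide its blade into the notch under the front of the closed wooden case's lid, use the blade to lever the lid well up, and swing it back past upright so that it stays open. Lay the knife flat on the bench, take the blue pigment stick out of the case and lay it in the V cradle, centred along its length and resting in both Vs, then swing the strap fully over it. Leave the tins, the jar and the tape roll where they stand.

Things in the scene. Friction and masses are not known exactly. Their poses are not given: they have to be found in the camera images.
- case: Fixed wooden case, 152 (x) x 100 (y) mm; origin under the middle of its base, z up; notched front at -x. The base is a tray with 5 mm walls up to height 40 mm, 90 mm wide inside. In it two V supports 10 mm thick, at x = -30 and +40 mm, carry the stick; between them fingers find free space down to height 8 mm.
- case_notch (a point): Middle of the pry notch in the case's front wall, on the outer face (case x = -76 mm), 33 mm above the bench; same axes as the case (+x is into the case). The notch is 52 mm wide and reaches from height 26 mm up to the shut lid's lower rim at 40 mm; behind it the inside is free for 16 mm from the outer face.
- case_lid (a joint): Lid angle, rad: 0 shut, grows as its front rises, stop at 1.9 (upright is 1.57). Hinge along the case's far edge (x = +76 mm, height 40 mm). Shut, it spans height 40 to 71 mm, 152 x 100 mm, hollow 26 mm deep under a 5 mm top, walls 5 mm. Stiff hinge: 1 to 1.5 N upward at the front rim moves it; it stays where left.
- lid_rim (a point): Middle of the lower front edge of the lid (outer face), 152 mm from the hinge line; moves with the lid.
- knife_grip (a point): Opening knife: point inside its handle, good to grip across (own y), 10 mm above the bench as it lies flat. Own x points to the blade tip, z up at the start. Light wood handle 18 mm wide (y), 20 mm high (z), from 75 mm behind this point to 25 mm ahead; straight steel blade 26 mm wide, 2.5 mm thick, level with this point, from +25 mm to its tip at +80 mm. About 70 g.
- knife: The same knife: origin on its underside at the front end of the handle, 25 mm ahead of and 10 mm below the grip point; same axes.
- stick_center (a point): Centre of the blue pigment stick with paper sleeve: cylinder 124 mm long (own x), 30 mm diameter, about 100 g. Starts in the shut case along the case's x, its centre about 46 mm above the bench.
- stick: The same stick: origin at mid length on its surface, 15 mm from its axis, lowest as it starts.
- cradle: Fixed V cradle on a plywood base 134 (x) x 74 (y) x 8 mm; origin under its middle on the bench, z up. Two 90-degree V supports, 10 mm thick, at x = -30 and +30 mm, tops 58 mm high and 54 mm wide; between them fingers find free space down to height 8 mm. The V runs along its x. The strap's hinge post (16 x 8 mm, up to 72 mm high) stands at x = -50, y = +30 mm.
- cradle_seat (a point): Where the stick's centre lies when seated in the V cradle: 58 mm above the bench, middle of the cradle, x along the V.
- strap (a joint): Strap angle, rad: 0 closed (level, 1.5 mm over the seated stick), grows as it opens towards the cradle's +y; 1.57 upright, stop at 2.1. Hinge line parallel to the cradle's x at y = +30 mm, height 74.5 mm; the strap is at x = -50 mm. Stiff: stays where left, about 0.7 N at 40 mm moves it.
- strap_tab (a point): Middle of the red tab at the strap's free end, 60 mm from the hinge; strap of aluminium 10 mm wide, 5 mm thick, 67 mm long.
- plum_tin: Bystander: small open tin of plum wax, 58 mm across, 50 mm high; origin under its middle.
- steel_jar: Bystander: lidded jar with red band, 78 mm across, 107 mm high; origin under its middle.
- tape: Bystander: roll of masking tape lying flat, 93 mm across, 24 mm high; origin under its middle.
- lime_tin: Bystander: small open tin of lime wax, 53 mm across, 40 mm high; origin under its middle.
- oxide_tin: Bystander: small open tin of red-brown wax, 59 mm across, 45 mm high; origin under its middle.

How it is judged:
On the way, in this order (a step that is already met when the one before it is completed fails the run):
1. the knife levers the lid up (lid past 0.3 rad with the knife pressing on it) (value of joint case_lid above 0.3 rad and contact force between knife and case_lid above 0.2 N), for 0.1 s.
2. the lid is swung back to 1.5 rad or more (value of joint case_lid above 1.5 rad), for 0.1 s.
3. the stick lies in the V cradle, let go, with the strap still open (distance between stick_center and cradle_seat below 0.012 m and angle between the x axis of stick_center and the x axis of cradle_seat, either way round below 0.08 rad and contact force between the fingers and stick below 0.1 N and value of joint strap above 0.6 rad), for 0.2 s.
At the end, for the whole second after the job is handed in: The lid stands open past 1.45 rad; the knife lies flat on the bench at rest; the stick lies at rest in both Vs of the cradle, its centre within 12 mm of the seat along the V and within 4 mm across it and in height, its axis within 0.08 rad of the V; the strap is closed over it to less than 0.1 rad (value of joint case_lid above 1.45 rad and height (world z) of knife_grip below 0.02 m and angle between knife_grip's own x axis and vertical between 1.4 and 1.74 rad and linear speed of each of knife, stick below 0.02 m/s and distance between stick_center and cradle_seat below 0.012 m and y of stick_center in the frame of cradle_seat between -0.004 and 0.004 m and z of stick_center in the frame of cradle_seat below 0.004 m and angle between the x axis of stick_center and the x axis of cradle_seat, either way round below 0.08 rad and value of joint strap below 0.1 rad); the robot touches nothing.
It fails at once if a bystander is pushed more than 25 mm (distance of any of plum_tin, oxide_tin, lime_tin, tape, steel_jar from where it was at the start of the episode above 0.025 m).
It also fails if it takes over 72 s, if anything falls off the work surface, if the arm or the gripper's body presses on something with over 40 N, if the wrist force passes 120 N, or if a joint passes its speed limit or range.

### The arm

A 6-joint arm with a two-finger parallel gripper is mounted at the origin on the work surface; the furniture and walls round the work are solid. World frame = base frame: x ahead of the robot, y to its left, z up, the work surface at z = 0. Lengths are in m, angles in rad, forces in N, time in s.
With the tool pointing down it reaches from about 0.3 to 0.875 m from the base axis. Payload 6.4 kg.
Tool frame: the origin (TCP) lies between the finger pads; the fingertips stand tip_extent ahead of it and the grasp point (between the pads) lies 5 mm behind it (tip_extent is the distance from the TCP to the fingertips, in m); z points along the fingers, y is the direction in which the jaws open and shut (so a half turn about z gives the same grasp; the last joint's range is limited). The gripper opens to 85 mm and grips with 20 to 120 N. Pads are 22 mm wide; open, the fingers measure 114 mm over their backs; the gripper's body (76 mm by 85 mm) begins 54 mm behind the grasp point. The pads swing forward as they close: fully open they stand 13 mm farther back than shut.
Start: joints at [0.93, 0.181, 1.607, -0, 1.354, -0.206], TCP at [0.242, 0.522, 0.245] pointing down, gripper open.
Joint ranges: [-2.99, 2.99], [-0.89, 2.07], [0.3, 2.58], [-1.14, 4.28], [0, 2.63], [-3.12, 3.12]. Speed limits (rad/s): [2.57, 2.57, 3.01, 3.14, 3.14, 3.14].

### API

Orientations are given as a unit quaternion [w, x, y, z].
In Python, from bench import * gives the robot as it stands.
- The arm moves only by the shell command python3 -m jog 'ROWS'. ROWS is JSON, a list of rows, each a list of 3 entries, a list of its own where there are three numbers: the shift along the tool's x, y, z in mm, then the turn, a rotation vector about the tool's x, y, z in rad, then the opening, from 0 (shut) to 1 (fully open). A call has 1 to 20 rows; each row is the pose to reach, as a shift and turn from the pose measured when the call began, along the tool's axes at that moment; what a row does not reach only later rows make up. A row lasts 1/12 s, in which the tool goes at most 41.7 mm and 7.16 degrees, less where a joint would pass 70% of its speed; a pose out of reach is approached as far as the arm can. A call with a gripper value outside its range is refused whole. The fingers move at their own pace and stop on an object; the grip force is fixed at half the most. Time passes only in rows, so rows that repeat a pose let the fingers close. It gives the time, the measured TCP pose, the force and the opening at its end, in the units of the state.
- get_obs(): the state, without advancing time (a new reading comes with each control period).
- camera(name): name is "scene" or "top" or "wrist"; returns (picture, depth): 480x640x3 uint8, red, green, blue; 480x640 float32, m along the optical axis (not along the pixel's ray), 0 where there is no reading.
- get_calibration(name): a dict with "fx", "fy", "cx", "cy" (pixels), "k1" (the pictures are not rectified: a ray, as slopes to the right and down, at radius r is drawn at 1 + k1 r^2 times it, then the intrinsics apply), "world_from_camera" (4x4, takes a point from camera to world coordinates). Camera axes: x right, y down, z forward; pixel columns grow to the right and rows downward; lengths in m; the calibration is good to about 2 mm. A picture is of the moment at which its call begins: read the wrist's pose just before it. get_calibration takes no time and is no camera call; for the wrist camera it gives the pose at the moment of the call.
- hand_in(): hands the job in, once; it reports no verdict.
The state is a dict: "time_s": time; "q": joint angles; "dq": joint speeds; "joint_efforts": joint torques, N m; "eef_pos": TCP position; "eef_rot": TCP orientation; "wrist_force": force on the tool from outside, world axes, zero at the start; "torque": the same for the moment, N m; "opening": opening from 0.0 (shut) to 1.0 (fully open).
Only numpy, scipy, OpenCV 4.12 (cv2) and the standard library are available. Lean on these libraries where they do the work, as an engineer would, in place of code of your own. Each camera call takes 0.05 s, during which the arm holds its last target.

## Working session

There is one attempt and no reset: what is moved stays moved. The work goes in short steps, Python scripts to look and compute and a shell command to move; the robot and the scene stay as the last step left them, time stands still between calls to the robot, and variables do not carry over. Pictures are saved under pics/ and viewed, and the job is handed in when it is done.

```bash
ls; mkdir -p pics
python3 - <<'E'
from bench import *
import cv2
o=get_obs(); print(o)
import bench; print([x for x in dir(bench) if x[0]!='_'])
for n in ["scene","top","wrist"]:
    p,d=camera(n); cv2.imwrite(f"pics/{n}0.png",p[:,:,::-1]); c=get_calibration(n); print(n,c)
E
```

```text
pics
{'time_s': 0.0, 'q': array([ 9.29710597e-01,  1.81573256e-01,  1.60802032e+00,  1.29096925e-05,
        1.35378078e+00, -2.06312612e-01]), 'dq': array([ 0.00067182,  0.00072108,  0.00078066, -0.00094765, -0.00028378,
        0.000709  ]), 'joint_efforts': array([-5.70202264e-04, -4.44888103e+01, -3.51327789e+01, -4.84282245e-04,
        9.44614818e-03, -1.27859400e-05]), 'eef_pos': array([0.24185584, 0.52107707, 0.24436006]), 'eef_rot': array([-3.72006688e-04,  2.15679707e-01,  9.76463758e-01, -8.09489038e-04]), 'wrist_force': array([1.10726125, 0.52289943, 0.51826449]), 'torque': array([-1.54254969e-02,  4.22535741e-02,  2.34987129e-06]), 'opening': 0.9950672105476415}
['MotionError', 'camera', 'get_calibration', 'get_obs', 'hand_in', 'tip_extent']
scene {'fx': 444.55797503131896, 'fy': 444.55797503131896, 'cx': 324.428252996971, 'cy': 241.54395841274376, 'k1': 0.0102777290751898, 'world_from_camera': array([[ 0.62999172, -0.53251757,  0.56527469, -0.23224324],
       [-0.77656421, -0.4247992 ,  0.46528881, -0.68233794],
       [-0.00764623, -0.73210019, -0.68115406,  0.8829173
[... 265 characters left out ...]
4,  0.24544775],
       [-0.99997036, -0.00537579,  0.0055118 , -0.13211972],
       [-0.00467276, -0.14522286, -0.98938793,  1.52189003],
       [ 0.        ,  0.        ,  0.        ,  1.        ]])}
wrist {'fx': 417.8559464894099, 'fy': 417.8559464894099, 'cx': 319.1807068605923, 'cy': 233.95805304653507, 'k1': -0.03506017568882718, 'world_from_camera': array([[ 4.19794991e-01,  8.59990131e-01,  2.90153648e-01,
         1.68244048e-01],
       [ 9.07618884e-01, -3.97640068e-01, -1.34574654e-01,
         5.55782133e-01],
       [-3.56158366e-04,  3.19842696e-01, -9.47470592e-01,
         3.71959258e-01],
       [ 0.00000000e+00,  0.00000000e+00,  0.00000000e+00,
         1.00000000e+00]])}
```

View pics/scene0.png

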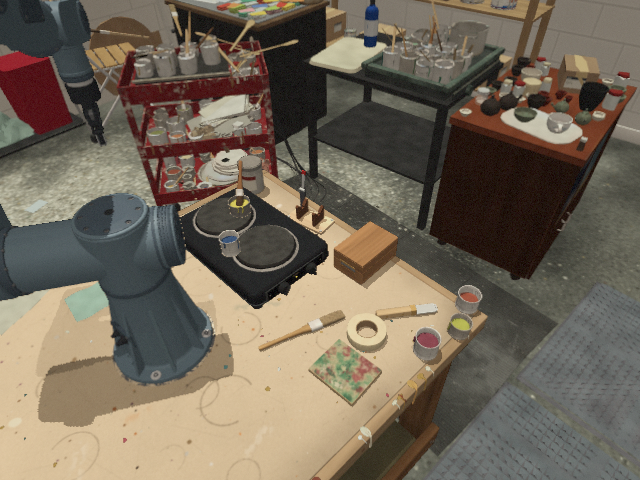

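View pics/top0.png

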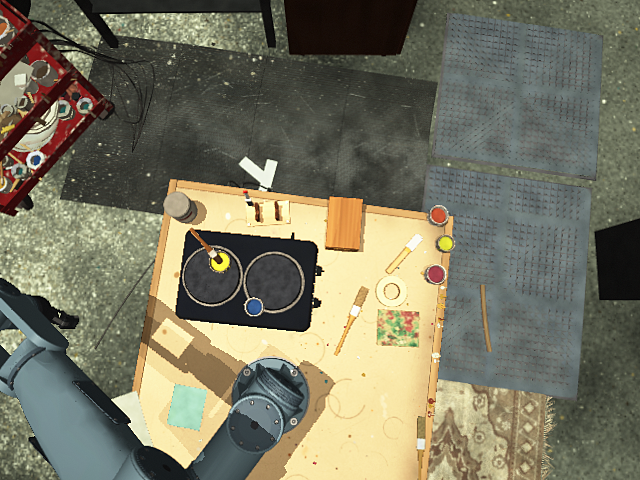

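```bash
python3 -c "
import bench;print(bench.tip_extent)"; python3 -m jog --help | head -30
```

```text
0.014invalid input: not JSON, or not a number
```

```bash
cat > h.py <<'E'
import numpy as np, cv2
from bench import *
def rays(name,pts,cal=None):
    c=cal or get_calibration(name); K=np.array([[c['fx'],0,c['cx']],[0,c['fy'],c['cy']],[0,0,1.]])
    u=cv2.undistortPoints(np.array(pts,float).reshape(-1,1,2),K,np.array([c['k1'],0,0,0.])).reshape(-1,2)
    T=np.array(c['world_from_camera']); d=np.c_[u,np.ones(len(u))]@T[:3,:3].T
    return T[:3,3],d
def plane(name,pts,z,cal=None):
    o,d=rays(name,pts,cal); return o+d*((z-o[2])/d[:,2])[:,None]
def tri(n1,p1,n2,p2,c1=None,c2=None):
    o1,d1=rays(n1,[p1],c1);o2,d2=rays(n2,[p2],c2);A=np.c_[d1[0],-d2[0]]
    s=np.linalg.lstsq(A,o2-o1,rcond=None)[0];a=o1+s[0]*d1[0];b=o2+s[1]*d2[0]
    return (a+b)/2,np.linalg.norm(a-b)
E
python3 - <<'E'
import cv2
a=cv2.imread('pics/top0.png'); 
c=a[180:300,320:460]; cv2.imwrite('pics/c1.png',cv2.resize(c,None,fx=5,fy=5,interpolation=cv2.INTER_CUBIC))
c=a[150:240,230:370]; cv2.imwrite('pics/c2.png',cv2.resize(c,None,fx=5,fy=5,interpolation=cv2.INTER_CUBIC))
a=cv2.imread('pics/scene0.png')
c=a[180:290,280:410]; cv2.imwrite('pics/c3.png',cv2.resize(c,None,fx=5,fy=5,interpolation=cv2.INTER_CUBIC))
E
```

```text
(no output)
```

View pics/c1.png

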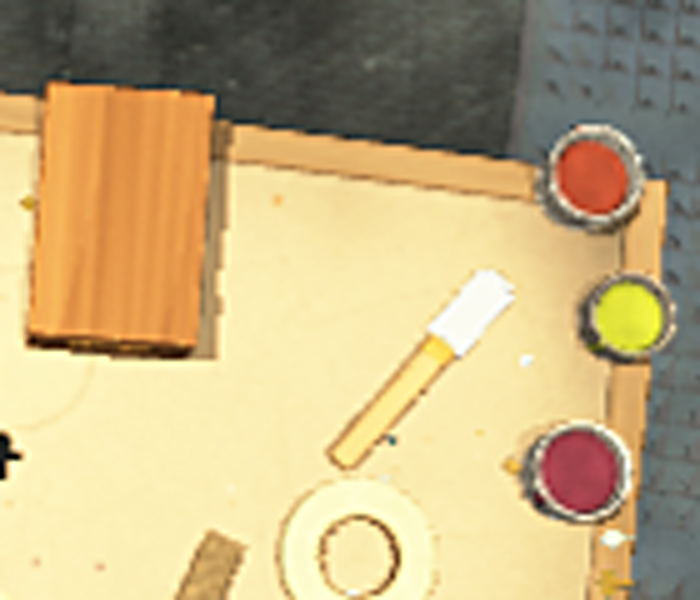

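View pics/c2.png

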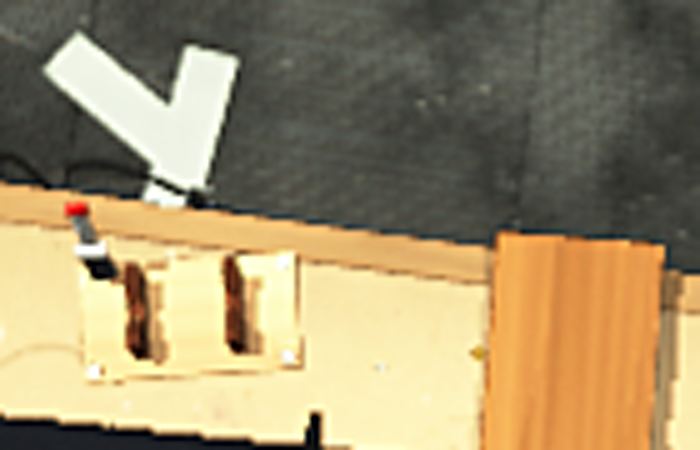

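View pics/c3.png

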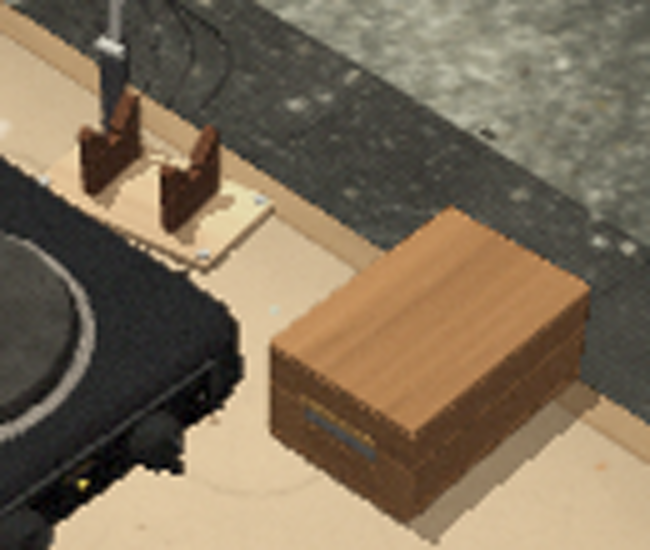

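View pics/wrist0.png

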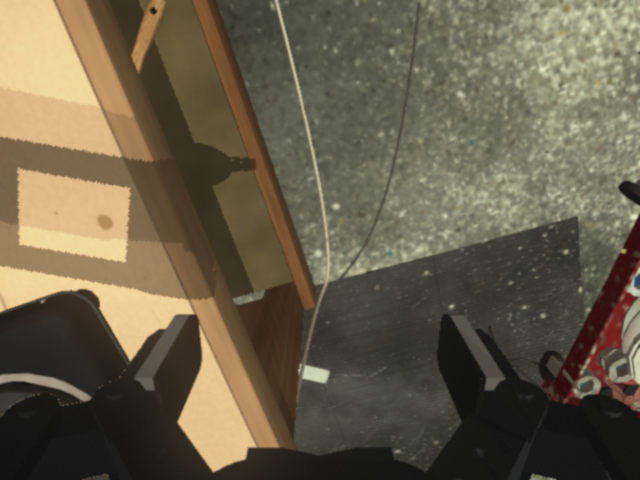

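Run:
```python
from h import *
np.set_printoptions(precision=4,suppress=True)
f=lambda P,x,y:np.array(P)/5+np.array([x,y])
case=plane('top',f([(48,83),(215,95),(196,347),(28,337)],320,180),.071); print('case top',case, 'ctr',case.mean(0))
s=plane('scene',f([(455,207),(588,288),(412,436),(272,346)],280,180),.071);print(s,s.mean(0))
kn=plane('top',f([(340,460),(440,345)],320,180),.02);print('handle',kn,np.linalg.norm(kn[0]-kn[1]))
kt=plane('top',f([(505,282),(492,278)],320,180),.011);print(kt)
cr=plane('top',f([(82,265),(297,252),(300,366),(90,380)],230,150),.008);print('cradle',cr,cr.mean(0))
v=plane('top',f([(135,265),(142,356),(232,258),(241,350)],230,150),.058);print('V',v,v.mean(0))
# depth check
p,d=camera('top')
for u in [(344,223),(400,258),(413,242),(254,212),(390,290)]:
    o,r=rays('top',[u]); q=o+r[0]*d[u[1],u[0]]; print(u,q)
```

```text
case top [[ 0.5856 -0.1722  0.071 ]
 [ 0.5788 -0.2717  0.071 ]
 [ 0.4276 -0.2592  0.071 ]
 [ 0.4329 -0.1606  0.071 ]] ctr [ 0.5062 -0.2159  0.071 ]
[[ 0.5879 -0.1778  0.071 ]
 [ 0.577  -0.2724  0.071 ]
 [ 0.4275 -0.2624  0.071 ]
 [ 0.4349 -0.1669  0.071 ]] [ 0.5068 -0.2199  0.071 ]
handle [[ 0.3657 -0.3501  0.02  ]
 [ 0.436  -0.4121  0.02  ]] 0.09366072402958414
[[ 0.4763 -0.4546  0.011 ]
 [ 0.4787 -0.4466  0.011 ]]
cradle [[ 0.5788  0.0846  0.008 ]
 [ 0.5877 -0.0491  0.008 ]
 [ 0.5157 -0.0519  0.008 ]
 [ 0.5063  0.0777  0.008 ]] [0.5471 0.0153 0.008 ]
V [[ 0.5679  0.0455  0.058 ]
 [ 0.5124  0.04    0.058 ]
 [ 0.5725 -0.0128  0.058 ]
 [ 0.5163 -0.0191  0.058 ]] [0.5423 0.0134 0.058 ]
(344, 223) [ 0.506  -0.2149  0.0706]
(400, 258) [ 0.4089 -0.388   0.0155]
(413, 242) [ 0.4586 -0.4293  0.0123]
(254, 212) [0.5495 0.0596 0.0127]
(390, 290) [ 0.3124 -0.3581  0.0019]
```

```bash
cat >> h.py <<'E'
from scipy.spatial.transform import Rotation as R
np.set_printoptions(precision=4,suppress=True)
def Rd(yaw,pitch=0.): # tool down, tool x at world yaw; pitch turns about tool y
    z=np.array([0,0,-1.]);x=np.array([np.cos(yaw),np.sin(yaw),0]);y=np.cross(z,x)
    return R.from_matrix(np.c_[x,y,z])*R.from_rotvec([0,pitch,0])
def cur():
    o=get_obs();q=o['eef_rot'];return o['eef_pos'],R.from_quat([q[1],q[2],q[3],q[0]])
def sh(p,rot=None):
    P,Q=cur(); rot=Q if rot is None else rot
    print('shift',np.round(Q.inv().apply(np.array(p)-P)*1000,1),'turn',np.round((Q.inv()*rot).as_rotvec(),3),'dist',round(np.linalg.norm(np.array(p)-P)*1000))
E
python3 - <<'E'
from h import *
sh([.42,.15,.36],Rd(2.55)); sh([.418,-.397,.2],Rd(2.405))
E
```

```text
shift [-317.8 -261.8 -115.1] turn [-0.001 -0.     0.157] dist 428
shift [-546.5 -758.6   45.4] turn [-0.001 -0.     0.302] dist 936
```

```bash
python3 -m jog '[[[-318,-262,-115],[0,0,0.157],1],[[-318,-262,-115],[0,0,0.157],1],[[-318,-262,-115],[0,0,0.157],1],[[-318,-262,-115],[0,0,0.157],1],[[-318,-262,-115],[0,0,0.157],1],[[-318,-262,-115],[0,0,0.157],1],[[-318,-262,-115],[0,0,0.157],1],[[-318,-262,-115],[0,0,0.157],1],[[-318,-262,-115],[0,0,0.157],1],[[-318,-262,-115],[0,0,0.157],1],[[-546,-759,45],[0,0,0.302],1],[[-546,-759,45],[0,0,0.302],1],[[-546,-759,45],[0,0,0.302],1],[[-546,-759,45],[0,0,0.302],1],[[-546,-759,45],[0,0,0.302],1],[[-546,-759,45],[0,0,0.302],1],[[-546,-759,45],[0,0,0.302],1],[[-546,-759,45],[0,0,0.302],1],[[-546,-759,45],[0,0,0.302],1],[[-546,-759,45],[0,0,0.302],1]]'
python3 - <<'E'
from h import *
sh([.418,-.397,.2],Rd(2.405)); print(get_obs()['q'])
E
```

```text
time_s: 1.87
eef_pos: [0.4164, -0.2437, 0.2436]
eef_rot: [0.0, 0.36, 0.933, -0.001]
wrist_force: [1.4, 0.2, 0.1]
opening: 0.999
shift [-104.2 -112.4   43.8] turn [-0.001  0.001 -0.001] dist 159
[-0.7756 -0.0291  1.8347 -0.001   1.3354 -1.6089]
```

```bash
python3 -m jog '[[[-104,-112,44],[0,0,0],1],[[-104,-112,44],[0,0,0],1],[[-104,-112,44],[0,0,0],1],[[-104,-112,44],[0,0,0],1],[[-104,-112,44],[0,0,0],1],[[-104,-112,44],[0,0,0],1]]'
python3 - <<'E'
from h import *
import pickle
c=get_calibration('wrist');p,d=camera('wrist');cv2.imwrite('pics/w1.png',p[:,:,::-1]);pickle.dump((c,d),open('w1.pkl','wb'))
E
```

```text
time_s: 2.37
eef_pos: [0.417, -0.3977, 0.198]
eef_rot: [-0.001, 0.362, 0.932, 0.0]
wrist_force: [-0.4, 0.1, 0.3]
opening: 1.001
```

View pics/w1.png

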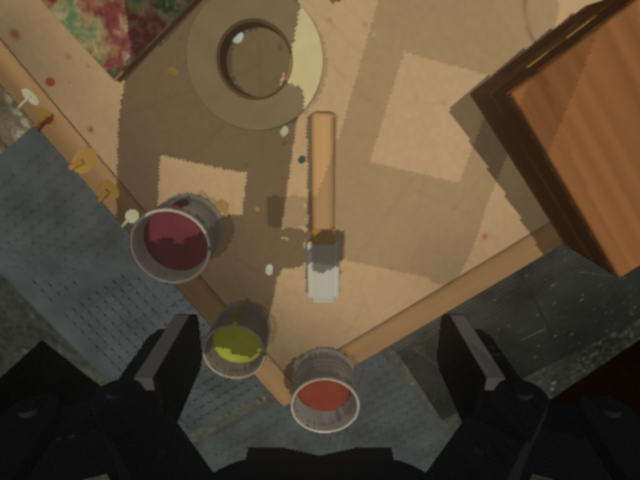

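Run:
```python
from h import *
import pickle
c,d=pickle.load(open('w1.pkl','rb'))
a=plane('wrist',[(322,113),(323,236)],.02,c);b=plane('wrist',[(323,301)],.0112,c)
print(a,b); x=b[0]-a[0];print(np.linalg.norm(x[:2]),np.arctan2(x[1],x[0]))
print('tins',plane('wrist',[(177,240)],.05,c),plane('wrist',[(235,340)],.04,c),plane('wrist',[(325,394)],.045,c),'tape',plane('wrist',[(255,60)],.024,c))
```

```text
[[ 0.368  -0.3493  0.02  ]
 [ 0.4364 -0.4102  0.02  ]] [[ 0.4814 -0.4508  0.0112]]
0.1522162380483006 -0.7304612717405036
tins [[ 0.3618 -0.4813  0.05  ]] [[ 0.4487 -0.5155  0.04  ]] [[ 0.5321 -0.495   0.045 ]] tape [[ 0.3119 -0.3593  0.024 ]]
```

Run:
```python
from h import *
sh([.421,-.397,.019],Rd(2.411))
```

```text
shift [ -3.1   2.1 179.9] turn [-0.    -0.002 -0.008] dist 180
```

```bash
python3 -m jog '[[[-3,2,60],[0,-0.002,-0.008],0.5],[[-3,2,120],[0,-0.002,-0.008],0.5],[[-3,2,160],[0,-0.002,-0.008],0.5],[[-3,2,180],[0,-0.002,-0.008],0.5],[[-3,2,180],[0,-0.002,-0.008],0.5],[[-3,2,180],[0,-0.002,-0.008],0.5],[[-3,2,180],[0,-0.002,-0.008],0.0],[[-3,2,180],[0,-0.002,-0.008],0.0],[[-3,2,180],[0,-0.002,-0.008],0.0],[[-3,2,180],[0,-0.002,-0.008],0.0],[[-3,2,180],[0,-0.002,-0.008],0.0]]'
```

```text
time_s: 3.33
eef_pos: [0.4221, -0.3982, 0.0215]
eef_rot: [0.002, 0.357, 0.934, -0.001]
wrist_force: [0.8, 2.3, 8.1]
opening: 0.191
```

Run:
```python
from h import *
sh([.421,-.397,.12],Rd(2.411));sh([.32,-.203,.12],Rd(np.pi-.077))
```

```text
shift [  1.2   0.1 -98.5] turn [-0.001  0.005  0.   ] dist 99
shift [205.9  77.2 -99.5] turn [-0.002  0.004 -0.654] dist 241
```

```bash
python3 -m jog '[[[1,0,-30],[0,0.004,0],0],[[1,0,-60],[0,0.004,0],0],[[1,0,-98],[0,0.004,0],0],[[40,16,-98],[0,0.004,-0.12],0],[[80,31,-98],[0,0.004,-0.24],0],[[118,46,-99],[0,0.004,-0.36],0],[[155,60,-99],[0,0.004,-0.48],0],[[185,70,-99],[0,0.004,-0.6],0],[[206,77,-99],[-0.002,0.004,-0.654],0],[[206,77,-99],[-0.002,0.004,-0.654],0],[[206,77,-99],[-0.002,0.004,-0.654],0]]'
python3 - <<'E'
from h import *
import pickle
c=get_calibration('wrist');p,d=camera('wrist');cv2.imwrite('pics/w2.png',p[:,:,::-1]);pickle.dump((c,d,cur()[0]),open('w2.pkl','wb'))
p,d=camera('scene');cv2.imwrite('pics/s2.png',p[:,:,::-1])
E
```

```text
time_s: 4.25
eef_pos: [0.32, -0.2029, 0.1204]
eef_rot: [0.001, 0.038, 0.999, -0.001]
wrist_force: [-0.0, -0.8, -0.4]
opening: 0.188
```

View pics/w2.png

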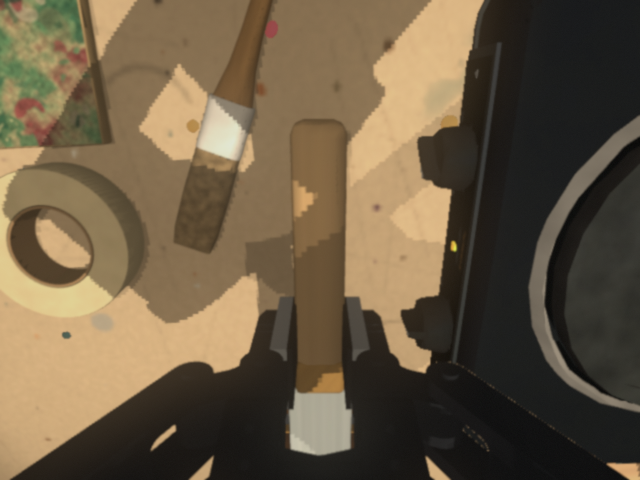

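View pics/s2.png

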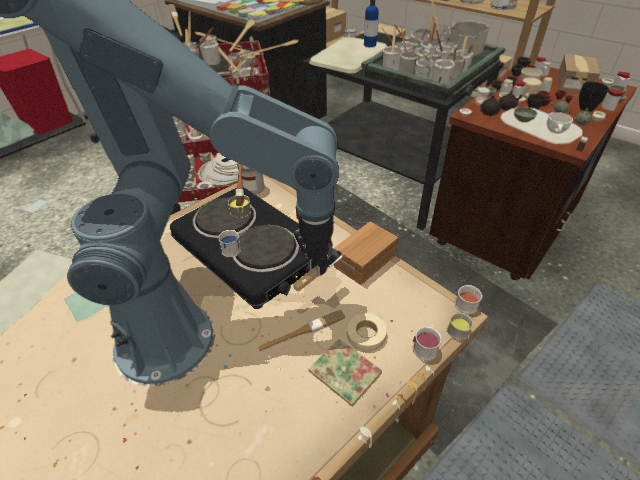

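Run:
```python
from h import *
import pickle
c,d,P=pickle.load(open('w2.pkl','rb'))
for u in [(320,140),(320,200),(318,260),(320,330),(320,380),(300,410),(320,410),(340,410),(320,440)]:
    o,r=rays('wrist',[u],c); print(u,o+r[0]*d[u[1],u[0]])
# lateral at z .119 of handle edges
print(plane('wrist',[(291,140),(347,140),(295,330),(346,330)],.119,c))
print(plane('top',[(327.,248),(360,250)],.04))
```

```text
(320, 140) [ 0.2525 -0.1975  0.1169]
(320, 200) [ 0.2714 -0.1989  0.117 ]
(318, 260) [ 0.2924 -0.2011  0.1164]
(320, 330) [ 0.3182 -0.2024  0.1186]
(320, 380) [ 0.3395 -0.2039  0.1187]
(300, 410) [ 0.3621 -0.2139  0.1083]
(320, 410) [ 0.3624 -0.2057  0.1085]
(340, 410) [ 0.3631 -0.1974  0.1085]
(320, 440) [ 0.3778 -0.2068  0.1092]
[[ 0.2516 -0.2062  0.119 ]
 [ 0.2529 -0.1893  0.119 ]
 [ 0.3173 -0.2112  0.119 ]
 [ 0.3187 -0.1932  0.119 ]]
[[ 0.4352 -0.1654  0.04  ]
 [ 0.4297 -0.2643  0.04  ]]
```

Run:
```python
from h import *
import pickle
c,d,P=pickle.load(open('w2.pkl','rb'))
for u in [(424,325),(408,322),(430,160),(445,330),(500,250),(445,385),(470,420)]:
    o,r=rays('wrist',[u],c); print(u,o+r[0]*d[u[1],u[0]])
sh([.4302-.085*.997,-.2125+.085*.077,.0445],Rd(np.pi-.077))
```

```text
(424, 325) [ 0.3621 -0.149   0.0495]
(408, 322) [ 0.2385 -0.1964  0.2476]
(430, 160) [ 0.2742 -0.1447  0.0415]
(445, 330) [ 0.3651 -0.138   0.0511]
(500, 250) [ 0.3166 -0.1153  0.0607]
(445, 385) [ 0.311  -0.17    0.1602]
(470, 420) [ 0.3138 -0.1666  0.1696]
shift [-24.6   0.6  76.2] turn [-0.003  0.002 -0.001] dist 80
```

```bash
python3 -m jog '[[[-12,0,35],[-0.003,0.002,0],0],[[-14,0,65],[-0.003,0.002,0],0],[[-15,0,76],[-0.003,0.002,0],0],[[-15,0,76],[-0.003,0.002,0],0],[[-15,0,76],[-0.003,0.002,0],0]]'
python3 - <<'E'
from h import *
p,d=camera('scene');cv2.imwrite('pics/s3.png',cv2.resize(p[180:310,260:420,::-1],None,fx=5,fy=4.6,interpolation=cv2.INTER_CUBIC))
p,d=camera('top');cv2.imwrite('pics/t3.png',cv2.resize(p[180:290,290:400,::-1],None,fx=5,fy=5,interpolation=cv2.INTER_CUBIC))
E
```

```text
time_s: 4.77
eef_pos: [0.3361, -0.2064, 0.0444]
eef_rot: [-0.0, 0.039, 0.999, 0.001]
wrist_force: [0.4, -0.3, -1.0]
opening: 0.191
```

View pics/s3.png

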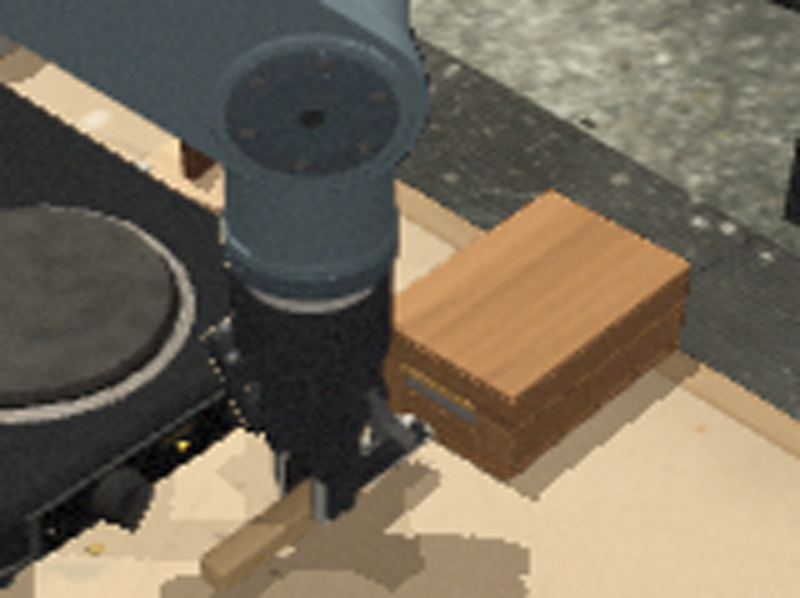

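View pics/t3.png

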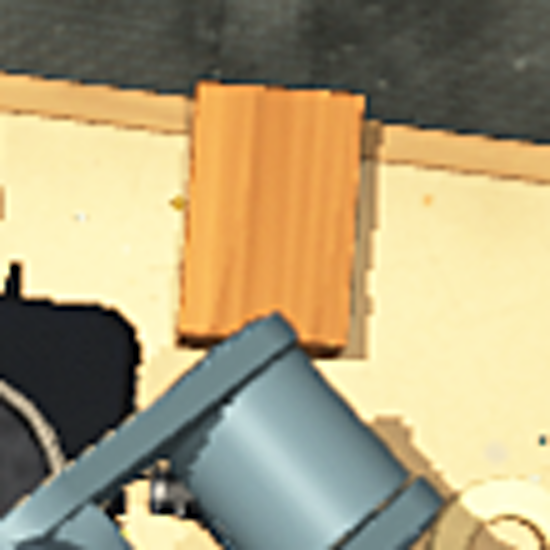

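Run:
```python
from h import *
o,d=rays('scene',[(341,263),(348,267),(355.4,271.5)])
# front face plane: n=(cos-.077, sin-.077)
n=np.array([np.cos(.077),-np.sin(.077),0]); f=np.array([.4305,-.2125,0])
print(o+d*((f-o)@n/(d@n))[:,None])
print('blade corner',plane('scene',[(345.8,273.9)],.0325))
t=(0.3361+.079*.997,-.2064-.079*.077-.013); print(t)
```

```text
[[ 0.4321 -0.1917  0.0372]
 [ 0.4302 -0.2162  0.0394]
 [ 0.4283 -0.2416  0.0407]]
blade corner [[ 0.4122 -0.2228  0.0325]]
(0.414863, -0.22548300000000002)
```

```bash
python3 -m jog '[[[-8,-3,0],[0,0,0],0],[[-15,-3,0],[0,0,0],0],[[-21,-3,0],[0,0,0],0],[[-27,-3,0],[0,0,0],0],[[-27,-3,0],[0,0,0],0]]'
```

```text
time_s: 5.28
eef_pos: [0.365, -0.2128, 0.0462]
eef_rot: [0.002, 0.039, 0.999, -0.001]
wrist_force: [0.0, -0.6, -1.2]
opening: 0.191
```

```bash
python3 -m jog '[[[0,0,-6],[0,0,0],0],[[-1,0,-13],[0,0,0],0],[[-1,0,-20],[0,0,0],0],[[-2,0,-28],[0,0,0],0],[[-4,0,-36],[0,0,0],0],[[-6,0,-44],[0,0,0],0],[[-8,0,-52],[0,0,0],0],[[-11,0,-58],[0,0,0],0],[[-14,0,-64],[0,0,0],0],[[-14,0,-64],[0,0,0],0]]'
python3 - <<'E'
from h import *
p,d=camera('scene');cv2.imwrite('pics/s4.png',cv2.resize(p[180:310,260:420,::-1],None,fx=5,fy=4.6,interpolation=cv2.INTER_CUBIC))
print(get_obs()['torque'])
E
```

```text
time_s: 6.12
eef_pos: [0.38, -0.2145, 0.1118]
eef_rot: [0.003, 0.039, 0.999, -0.002]
wrist_force: [0.1, 0.8, -1.2]
opening: 0.189
[ 0.0037 -0.0637  0.0131]
```

View pics/s4.png

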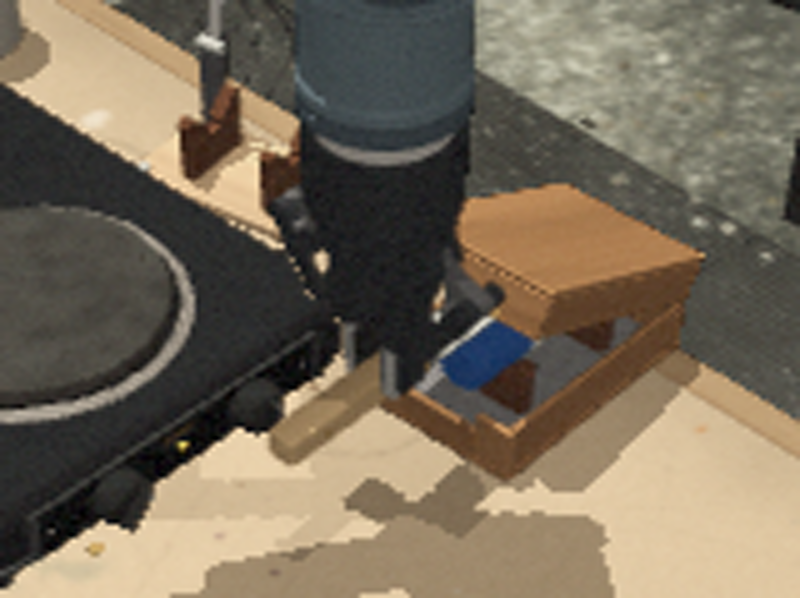

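```bash
python3 -m jog '[[[-5,0,-8],[0,0,0],0],[[-9,0,-15],[0,0,0],0],[[-13,0,-21],[0,0,0],0],[[-17,0,-27],[0,0,0],0],[[-22,0,-33],[0,0,0],0],[[-27,0,-39],[0,0,0],0],[[-32,0,-45],[0,0,0],0],[[-38,0,-50],[0,0,0],0],[[-44,0,-55],[0,0,0],0],[[-50,0,-60],[0,0,0],0],[[-58,0,-62],[0,0,0],0],[[-66,0,-62],[0,0,0],0],[[-74,0,-62],[0,0,0],0],[[-82,0,-62],[0,0,0],0],[[-90,0,-62],[0,0,0],0],[[-90,0,-62],[0,0,0],0]]'
python3 - <<'E'
from h import *
p,d=camera('scene');cv2.imwrite('pics/s5.png',cv2.resize(p[150:310,260:420,::-1],None,fx=5,fy=3.7,interpolation=cv2.INTER_CUBIC))
print(get_obs()['torque'])
E
```

```text
time_s: 7.5
eef_pos: [0.4703, -0.2211, 0.1734]
eef_rot: [0.003, 0.038, 0.999, -0.002]
wrist_force: [-0.4, -0.7, -0.4]
opening: 0.19
[ 0.0137 -0.0208 -0.0024]
```

View pics/s5.png

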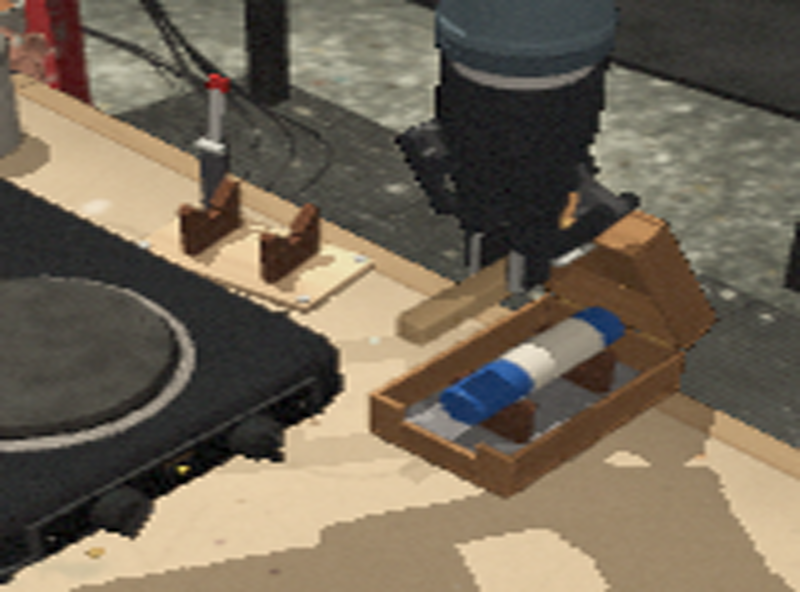

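```bash
python3 -m jog '[[[-8,0,0],[0,0,0],0],[[-16,0,0],[0,0,0],0],[[-24,0,0],[0,0,0],0],[[-32,0,0],[0,0,0],0],[[-40,0,0],[0,0,0],0],[[-48,0,0],[0,0,0],0],[[-56,0,0],[0,0,0],0],[[-64,0,0],[0,0,0],0],[[-72,0,0],[0,0,0],0],[[-80,0,0],[0,0,0],0],[[-86,0,0],[0,0,0],0],[[-86,0,0],[0,0,0],0]]'
python3 - <<'E'
from h import *
p,d=camera('scene');cv2.imwrite('pics/s6.png',cv2.resize(p[150:310,260:420,::-1],None,fx=5,fy=3.7,interpolation=cv2.INTER_CUBIC))
E
```

```text
time_s: 8.55
eef_pos: [0.5568, -0.2278, 0.1739]
eef_rot: [0.003, 0.038, 0.999, -0.002]
wrist_force: [-0.6, 0.4, -0.9]
opening: 0.184
```

View pics/s6.png

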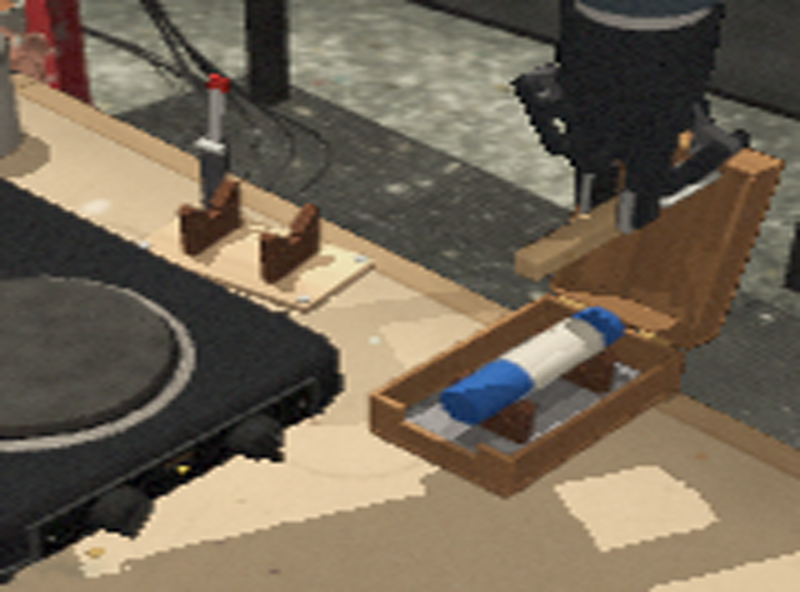

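Run:
```python
from h import *
sh([.45,-.22,.174]);sh([.421,-.397,.10],Rd(2.411));sh([.421,-.397,.023],Rd(2.411))
```

```text
shift [106.5  -0.5  -0.8] turn [0. 0. 0.] dist 106
shift [ 122.3 -178.9   73.8] turn [-0.002  0.006  0.654] dist 229
shift [ 122.7 -178.6  150.8] turn [-0.002  0.006  0.654] dist 264
```

```bash
python3 -m jog '[[[35,0,0],[0,0,0],0],[[70,0,0],[0,0,0],0],[[106,-5,0],[0,0,0],0],[[115,-40,10],[0,0,0.12],0],[[120,-75,25],[0,0,0.24],0],[[122,-110,40],[0,0,0.36],0],[[122,-145,55],[0,0,0.48],0],[[122,-170,70],[-0.002,0.006,0.6],0],[[122,-179,90],[-0.002,0.006,0.654],0],[[122,-179,120],[-0.002,0.006,0.654],0],[[122,-179,140],[-0.002,0.006,0.654],0],[[122,-179,150],[-0.002,0.006,0.654],0],[[122,-179,150],[-0.002,0.006,0.654],0],[[122,-179,150],[-0.002,0.006,0.654],0]]'
```

```text
time_s: 9.77
eef_pos: [0.4217, -0.3975, 0.024]
eef_rot: [0.0, 0.357, 0.934, 0.0]
wrist_force: [-0.9, 0.1, -0.9]
opening: 0.19
```

```bash
python3 -m jog '[[[0,0,2.5],[0,0,0],0],[[0,0,2.5],[0,0,0],0],[[0,0,2.5],[0,0,0],0.5],[[0,0,2.5],[0,0,0],0.5],[[0,0,2],[0,0,0],0.5],[[0,0,2],[0,0,0],0.5],[[0,0,-40],[0,0,0],0.5],[[0,0,-80],[0,0,0],0.5],[[0,0,-120],[0,0,0],0.5],[[0,0,-160],[0,0,0],0.6],[[0,0,-160],[0,0,0],0.6]]'
python3 - <<'E'
from h import *
p,d=camera('scene');cv2.imwrite('pics/s7.png',p[:,:,::-1])
p,d=camera('top');cv2.imwrite('pics/t7.png',cv2.resize(p[150:300,210:400,::-1],None,fx=4.2,fy=4,interpolation=cv2.INTER_CUBIC))
np.save('t7d.npy',d)
E
```

```text
time_s: 10.68
eef_pos: [0.4248, -0.4016, 0.1937]
eef_rot: [0.007, 0.357, 0.934, -0.004]
wrist_force: [1.5, -1.7, 1.4]
opening: 0.596
```

View pics/s7.png

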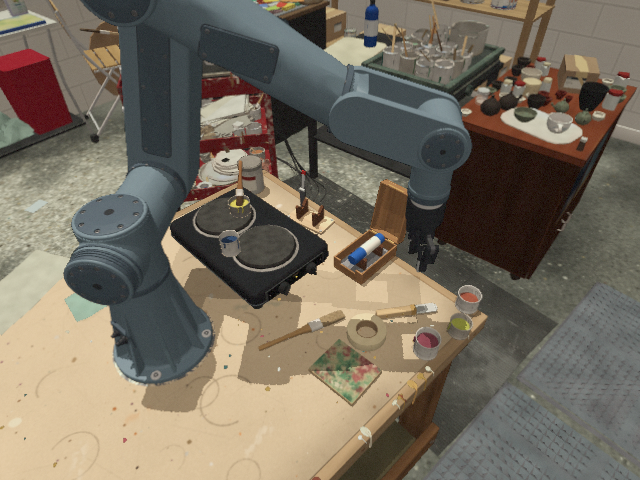

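View pics/t7.png

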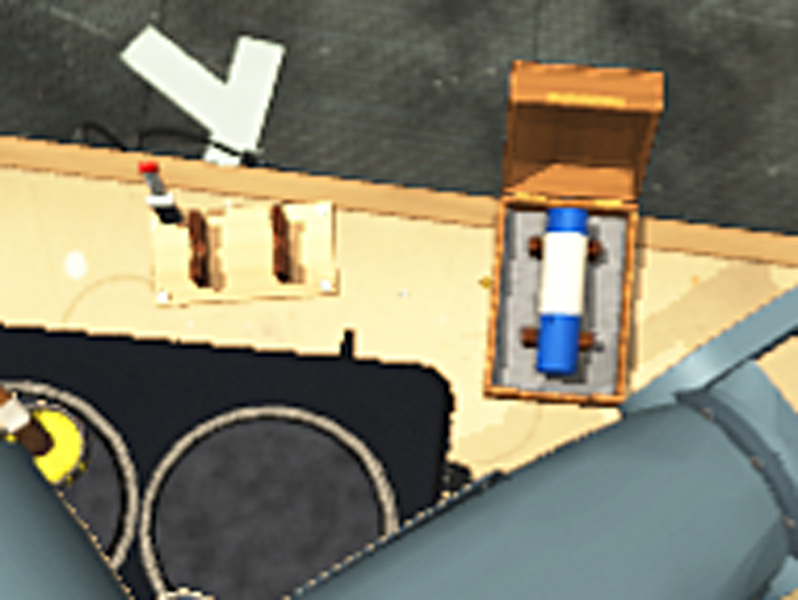

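Run:
```python
from h import *
t=lambda P:[(x/4.2+210,y/4+150) for x,y in P]
print('rim',plane('top',t([(585,100),(588,68)]),.19))
e=plane('top',t([(568,208),(557,375)]),.05);print('stick ends',e,np.linalg.norm(e[0]-e[1]),e.mean(0),np.arctan2(*(e[0]-e[1])[[1,0]]))
sh([.49,-.21,.23],Rd(3.065))
```

```text
rim [[ 0.6189 -0.2231  0.19  ]
 [ 0.6417 -0.2251  0.19  ]]
stick ends [[ 0.5741 -0.22    0.05  ]
 [ 0.4469 -0.2117  0.05  ]] 0.12746882035218862 [ 0.5105 -0.2159  0.05  ] -0.0646695050260384
shift [ 75.4 185.6 -43.8] turn [-0.003  0.005 -0.654] dist 205
```

```bash
python3 -m jog '[[[15,35,-20],[-0.001,0.001,-0.12],0.6],[[30,70,-35],[-0.002,0.002,-0.24],0.6],[[45,105,-44],[-0.003,0.003,-0.36],0.6],[[60,140,-44],[-0.003,0.005,-0.48],0.6],[[70,170,-44],[-0.003,0.005,-0.6],0.6],[[75,186,-44],[-0.003,0.005,-0.654],0.6],[[75,186,-44],[-0.003,0.005,-0.654],0.6],[[75,186,-44],[-0.003,0.005,-0.654],0.6]]'
python3 - <<'E'
from h import *
import pickle
c=get_calibration('wrist');p,d=camera('wrist');cv2.imwrite('pics/w8.png',p[:,:,::-1]);pickle.dump((c,d),open('w8.pkl','wb'))
E
```

```text
time_s: 11.45
eef_pos: [0.4901, -0.2088, 0.2285]
eef_rot: [-0.001, 0.038, 0.999, 0.001]
wrist_force: [-0.1, -0.3, 0.4]
opening: 0.601
```

View pics/w8.png

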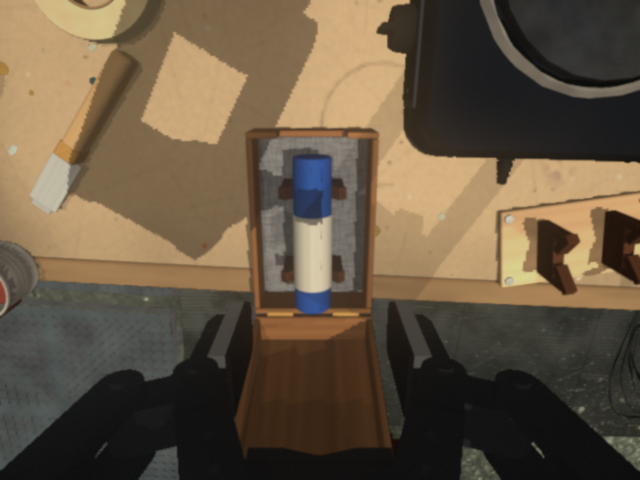

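Run:
```python
from h import *
import pickle
c,d=pickle.load(open('w8.pkl','rb'))
a=plane('wrist',[(312.5,180),(313.5,300)],.05,c);print('axis',a,np.arctan2(*(a[0]-a[1])[[1,0]]+0)) 
print('ends top (z.061 near, far)',plane('wrist',[(312,156),(314,312)],.058,c))
print('case rim corners z.04',plane('wrist',[(248,131),(379,131),(372,316),(255,316)],.04,c))
print('supports',plane('wrist',[(282,190),(345,190),(285,268),(343,268)],.035,c))
print('knife',plane('wrist',[(127,56),(43,207)],.015,c))
p=cv2.imread('pics/w8.png');h=cv2.cvtColor(p,cv2.COLOR_BGR2HSV)
m=cv2.inRange(h,(105,120,40),(125,255,255));ys,xs=np.nonzero(m);k=(xs>280)&(xs<345)
for r in (170,190,205,300,305): 
    q=xs[k&(ys==r)]; print(r,q.min() if len(q) else 0,q.max() if len(q) else 0)
print(ys[k].min(),ys[k].max())
```

```text
axis [[ 0.4693 -0.2118  0.05  ]
 [ 0.5681 -0.2187  0.05  ]] 3.071225693760875
ends top (z.061 near, far) [[ 0.4505 -0.2105  0.058 ]
 [ 0.5747 -0.2187  0.058 ]]
case rim corners z.04 [[ 0.4311 -0.2567  0.04  ]
 [ 0.4383 -0.1602  0.04  ]
 [ 0.5923 -0.1705  0.04  ]
 [ 0.5848 -0.2704  0.04  ]]
supports [[ 0.4783 -0.2366  0.035 ]
 [ 0.482  -0.1874  0.035 ]
 [ 0.5444 -0.2409  0.035 ]
 [ 0.548  -0.1927  0.035 ]]
knife [[ 0.3699 -0.3463  0.015 ]
 [ 0.4817 -0.4444  0.015 ]]
170 294 330
190 295 330
205 297 329
300 297 328
305 297 328
158 313
```

Run:
```python
from h import *
sh([.5206,-.2156,.041],Rd(3.0716))
```

```text
shift [-31.4  -3.7 187.6] turn [ 0.001 -0.002 -0.007] dist 190
```

```bash
python3 -m jog '[[[-16,-4,40],[0,-0.002,-0.007],0.5],[[-31,-4,80],[0,-0.002,-0.007],0.5],[[-31,-4,115],[0,-0.002,-0.007],0.5],[[-31,-4,140],[0,-0.002,-0.007],0.5],[[-31,-4,165],[0,-0.002,-0.007],0.5],[[-31,-4,187],[0,-0.002,-0.007],0.5],[[-31,-4,187],[0,-0.002,-0.007],0.5],[[-31,-4,187],[0,-0.002,-0.007],0.5],[[-31,-4,187],[0,-0.002,-0.007],0],[[-31,-4,187],[0,-0.002,-0.007],0],[[-31,-4,187],[0,-0.002,-0.007],0],[[-31,-4,187],[0,-0.002,-0.007],0]]'
```

```text
time_s: 12.5
eef_pos: [0.5211, -0.2165, 0.0433]
eef_rot: [0.001, 0.035, 0.999, -0.0]
wrist_force: [-0.7, 2.8, 3.6]
opening: 0.33
```

Run:
```python
from h import *
sh([.5211,-.2165,.2]);sh([.5456,.0065,.2],Rd(1.64))
```

```text
shift [  -0.4   -0.  -156.7] turn [0. 0. 0.] dist 157
shift [  -9.3  224.2 -156.8] turn [0.001 0.002 1.432] dist 274
```

```bash
python3 -m jog '[[[0,0,-25],[0,0,0],0],[[0,0,-60],[0,0,0],0],[[0,0,-95],[0,0,0],0],[[0,0,-130],[0,0,0],0],[[0,10,-157],[0,0,0.1],0],[[0,30,-157],[0,0,0.22],0],[[-2,50,-157],[0,0,0.34],0],[[-3,70,-157],[0,0,0.46],0],[[-4,90,-157],[0,0,0.58],0],[[-5,110,-157],[0,0,0.70],0],[[-6,130,-157],[0,0,0.82],0],[[-7,150,-157],[0,0,0.94],0],[[-8,170,-157],[0,0,1.06],0],[[-9,190,-157],[0,0,1.18],0],[[-9,205,-157],[0,0,1.30],0],[[-9,224,-157],[0.001,0.002,1.42],0],[[-9,224,-157],[0.001,0.002,1.432],0],[[-9,224,-157],[0.001,0.002,1.432],0],[[-9,224,-157],[0.001,0.002,1.432],0]]'
python3 - <<'E'
from h import *
import pickle
print(get_obs()['q'])
c=get_calibration('wrist');p,d=camera('wrist');cv2.imwrite('pics/w9.png',p[:,:,::-1]);pickle.dump((c,d),open('w9.pkl','wb'))
p,d=camera('scene');cv2.imwrite('pics/s9.png',cv2.resize(p[130:290,250:410,::-1],None,fx=5,fy=3.7,interpolation=cv2.INTER_CUBIC))
E
```

```text
time_s: 14.08
eef_pos: [0.5455, 0.0059, 0.2007]
eef_rot: [0.001, 0.681, 0.732, 0.0]
wrist_force: [0.8, 0.1, -1.6]
opening: 0.33
[-0.2067  0.1592  1.7261 -0.0004  1.255  -0.278 ]
```

View pics/w9.png

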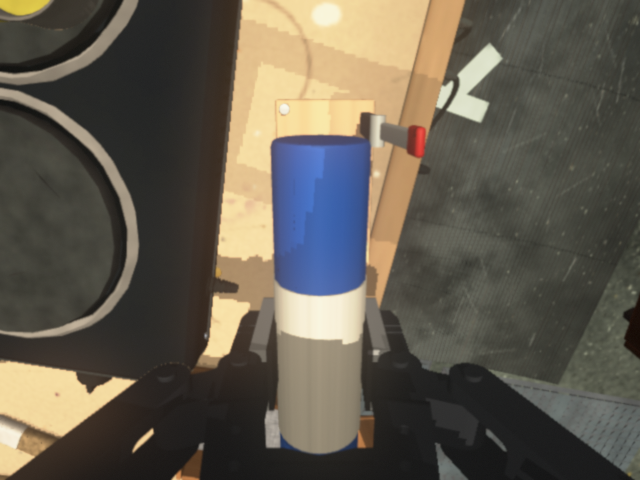

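View pics/s9.png

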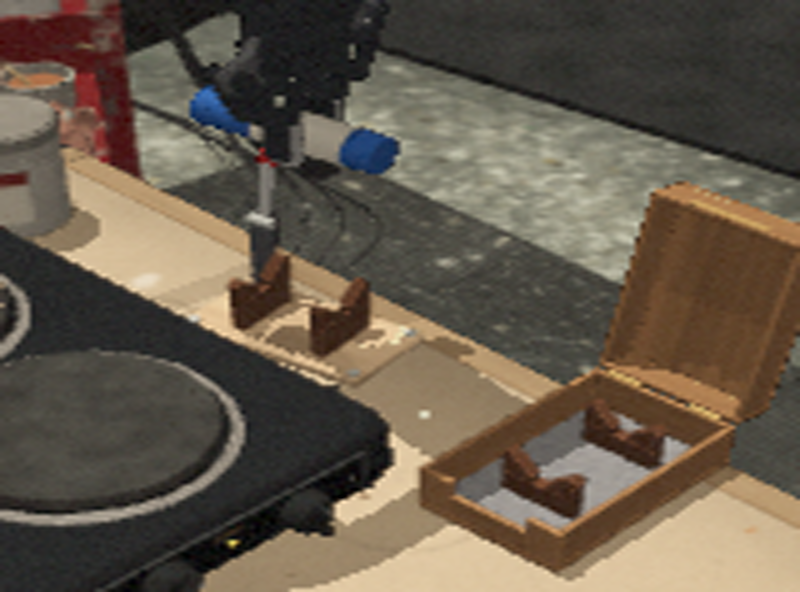

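Run:
```python
import cv2
a=cv2.imread('pics/w8.png')[170:320,460:640];cv2.imwrite('pics/w8c.png',cv2.resize(a,None,fx=4.4,fy=4,interpolation=cv2.INTER_CUBIC))
a=cv2.imread('pics/w9.png')[80:180,240:440];cv2.imwrite('pics/w9c.png',cv2.resize(a,None,fx=4,fy=4,interpolation=cv2.INTER_CUBIC))
```

```text
(no output)
```

View pics/w8c.png

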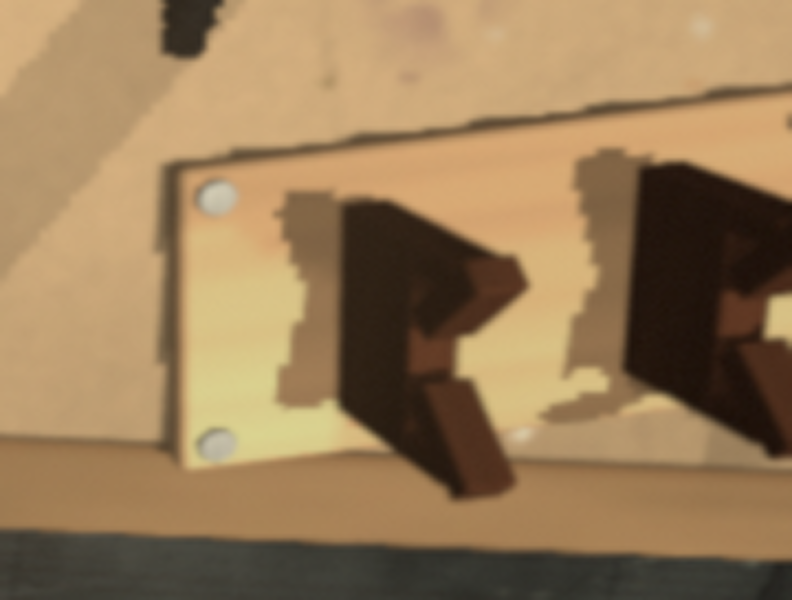

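View pics/w9c.png

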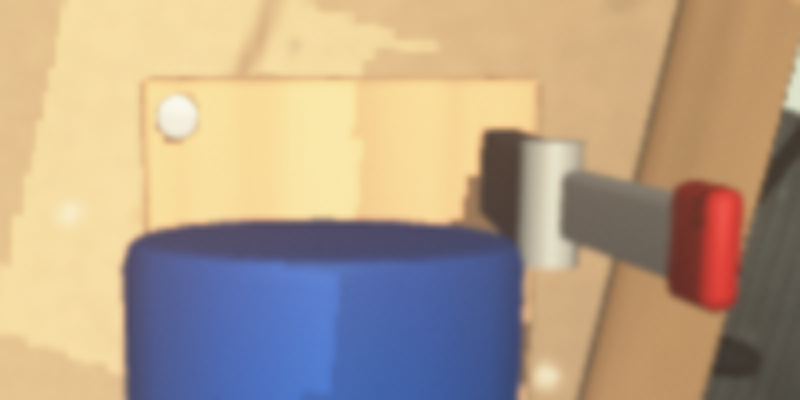

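Run:
```python
from h import *
import pickle
c8,_=pickle.load(open('w8.pkl','rb'));c9,d9=pickle.load(open('w9.pkl','rb'))
f=lambda P:[(460+x/4.4,170+y/4) for x,y in P]
e1=plane('wrist',f([(183,165),(185,468)]),.008,c8);print('+x end',e1,np.linalg.norm(e1[0]-e1[1]))
e2=plane('wrist',[(276.75,100),(375,100)],.008,c9);print('-x end',e2,np.linalg.norm(e2[0]-e2[1]))
print('groove +30',plane('wrist',f([(434,352)]),.0368,c8),'V arm tips',plane('wrist',f([(510,262),(485,492)]),.058,c8))
ctr=(e1.mean(0)+e2.mean(0))/2;v=e1.mean(0)-e2.mean(0);print('ctr',ctr,np.linalg.norm(v),np.arctan2(v[1],v[0]))
w=e2[1]-e2[0];print('edge yaw',np.arctan2(w[1],w[0])-np.pi/2)
w=e1[1]-e1[0];print('edge yaw',np.arctan2(w[1],w[0])-np.pi/2)
# stick held
P,Q=cur();print(P)
s=plane('wrist',[(275,250),(366,250),(279,430),(361,430)],P[2]+.0027+.003,c9);print('stick sides',s,(s[0]+s[1])/2,(s[2]+s[3])/2)
print('stick end rim',plane('wrist',[(321,146)],P[2]+.0027+.0145,c9), plane('wrist',[(321,136)],P[2]+.0027-.0145,c9),plane('wrist',[(320,452)],P[2]+.0027+.0145,c9))
for u in [(320,200),(320,300),(320,400)]:
    o,r=rays('wrist',[u],c9); print(u,o+r[0]*d9[u[1],u[0]])
```

```text
+x end [[ 0.5167 -0.0512  0.008 ]
 [ 0.5899 -0.0459  0.008 ]] 0.0733998665871297
-x end [[0.5104 0.0811 0.008 ]
 [0.5821 0.0864 0.008 ]] 0.07193213985929137
groove +30 [[ 0.5519 -0.0129  0.0368]] V arm tips [[ 0.5248 -0.0141  0.058 ]
 [ 0.5737 -0.0125  0.058 ]]
ctr [0.5498 0.0176 0.008 ] 0.13248875845333785 -1.5172363145467374
edge yaw -1.4973924442720945
edge yaw -1.4983586006674319
[0.5454 0.0055 0.2005]
stick sides [[ 0.5301  0.0405  0.2062]
 [ 0.5584  0.0426  0.2062]
 [ 0.5343 -0.0304  0.2062]
 [ 0.5645 -0.0283  0.2062]] [0.5443 0.0416 0.2062] [ 0.5494 -0.0293  0.2062]
stick end rim [[0.5419 0.0748 0.2177]] [[0.5421 0.0746 0.1887]] [[ 0.5492 -0.0278  0.2177]]
(320, 200) [0.5427 0.0603 0.2173]
(320, 300) [0.5449 0.0304 0.218 ]
(320, 400) [ 0.5476 -0.0057  0.218 ]
```

Run:
```python
from h import *
sh([.5499,.0090,.0562],Rd(1.6406))
```

```text
shift [  3.3   4.6 144.3] turn [ 0.001  0.    -0.   ] dist 144
```

```bash
python3 -m jog '[[[3.3,4.6,25],[0,0,0],0],[[3.3,4.6,55],[0,0,0],0],[[3.3,4.6,85],[0,0,0],0],[[3.3,4.6,110],[0,0,0],0],[[3.3,4.6,125],[0,0,0],0],[[3.3,4.6,135],[0,0,0],0],[[3.3,4.6,141],[0,0,0],0],[[3.3,4.6,144],[0,0,0],0],[[3.3,4.6,144.5],[0,0,0],0],[[3.3,4.6,144.5],[0,0,0],0]]'
```

```text
time_s: 15.02
eef_pos: [0.5507, 0.0087, 0.0569]
eef_rot: [0.001, 0.682, 0.731, 0.001]
wrist_force: [0.3, 0.6, -1.1]
opening: 0.331
```

```bash
python3 -m jog '[[[0,0,1.5],[0,0,0],0],[[0,0,2],[0,0,0],0],[[0,0,2],[0,0,0],0]]'
```

```text
time_s: 15.27
eef_pos: [0.5513, 0.0086, 0.0566]
eef_rot: [0.002, 0.682, 0.732, 0.001]
wrist_force: [-3.1, 0.2, 6.8]
opening: 0.333
```

Run:
```python
from h import *
p,d=camera('scene');cv2.imwrite('pics/s10.png',cv2.resize(p[150:260,250:360,::-1],None,fx=6,fy=5.4,interpolation=cv2.INTER_CUBIC))
```

```text
(no output)
```

View pics/s10.png

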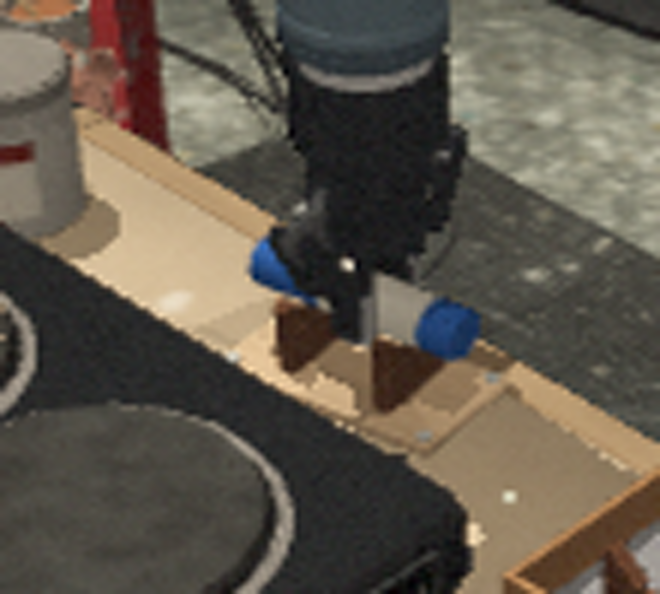

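```bash
python3 -m jog '[[[0,-1,0],[0,0,0],0],[[0,-1,0],[0,0,0],0.2],[[0,-1,0],[0,0,0],0.5],[[0,-1,0],[0,0,0],0.5],[[0,-1,0],[0,0,0],0.5],[[0,-1,0],[0,0,0],0.5],[[0,-1,-20],[0,0,0],0.5],[[0,-1,-50],[0,0,0],0.5],[[0,-1,-85],[0,0,0],0.5],[[0,-1,-120],[0,0,0],0.5],[[0,-1,-150],[0,0,0],0.5],[[0,-1,-150],[0,0,0],0.5],[[0,-1,-150],[0,0,0],0.5]]'
python3 - <<'E'
from h import *
import pickle
c=get_calibration('wrist');p,d=camera('wrist');cv2.imwrite('pics/w11.png',p[:,:,::-1]);pickle.dump((c,d),open('w11.pkl','wb'))
p,d=camera('scene');cv2.imwrite('pics/s11.png',cv2.resize(p[150:260,250:360,::-1],None,fx=6,fy=5.4,interpolation=cv2.INTER_CUBIC))
E
```

```text
time_s: 16.4
eef_pos: [0.5512, 0.0085, 0.2089]
eef_rot: [0.004, 0.682, 0.732, 0.002]
wrist_force: [0.3, 0.2, -1.4]
opening: 0.501
```

View pics/w11.png

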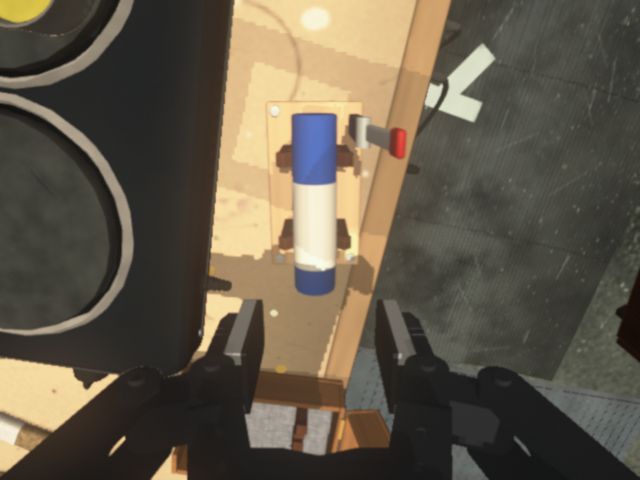

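View pics/s11.png

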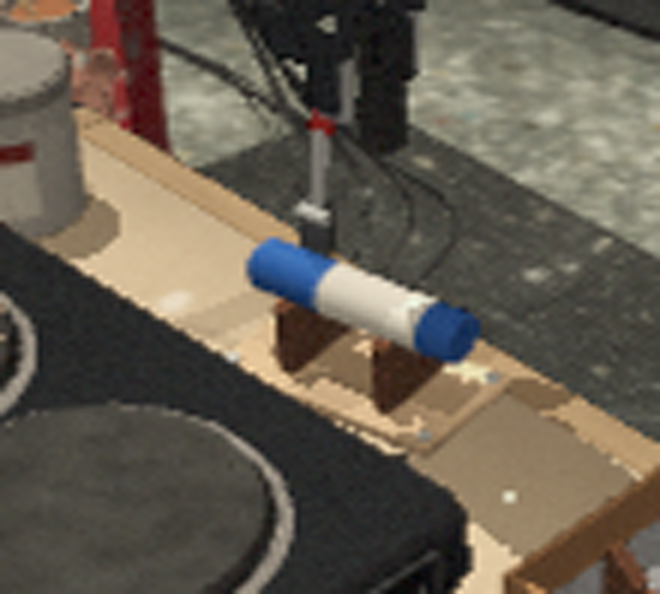

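Run:
```python
from h import *
import pickle
c,d=pickle.load(open('w11.pkl','rb'))
e=plane('wrist',[(314,117),(315,292)],.0725,c);print('ends',e,e.mean(0),np.linalg.norm(e[0]-e[1]))
s=plane('wrist',[(292.5,150),(336.5,150),(295,270),(335,270)],.061,c);print((s[0]+s[1])/2,(s[2]+s[3])/2)
v=plane('wrist',[(277,153),(353,153),(281,232),(350,231)],.058,c);print('V',v,v.mean(0))
pc=plane('wrist',[(267,102),(362,102),(357,265),(274,263)],.008,c);print('plate',pc,pc.mean(0))
for u in [(320,200),(398,143),(403,143),(395,143),(360,130)]:
    o,r=rays('wrist',[u],c); print(u,o+r[0]*d[u[1],u[0]])
# tab from two views: scene px (250+320/6,150+124/5.4)
print(tri('wrist',(398,143),'scene',(250+320/6,150+122/5.4),c1=c))
```

```text
ends [[ 0.5455  0.0764  0.0725]
 [ 0.5542 -0.0415  0.0725]] [0.5499 0.0175 0.0725] 0.11819196571412277
[0.5473 0.055  0.061 ] [ 0.5534 -0.0298  0.061 ]
V [[ 0.5227  0.0509  0.058 ]
 [ 0.5728  0.0545  0.058 ]
 [ 0.5277 -0.0038  0.058 ]
 [ 0.576   0.0003  0.058 ]] [0.5498 0.0255 0.058 ]
plate [[ 0.5097  0.0814  0.008 ]
 [ 0.5809  0.0865  0.008 ]
 [ 0.5904 -0.046   0.008 ]
 [ 0.5199 -0.0489  0.008 ]] [0.5502 0.0182 0.008 ]
(320, 200) [0.553  0.0243 0.071 ]
(398, 143) [0.5852 0.0711 0.139 ]
(403, 143) [0.5874 0.0714 0.1397]
(395, 143) [0.5841 0.0709 0.1375]
(360, 130) [0.5735 0.0713 0.08  ]
(array([0.5867, 0.0704, 0.1311]), np.float64(9.902007696590229e-05))
```

Run:
```python
from h import *
sh([.6257,.0743,.209],Rd(1.6406));sh([.6257,.0743,.1285],Rd(1.6406))
```

```text
shift [59.9 81.  -3.3] turn [0.002 0.001 0.   ] dist 101
shift [60.  80.8 77.2] turn [0.002 0.001 0.   ] dist 127
```

```bash
python3 -m jog '[[[15,25,-5],[0,0,0],0],[[30,50,-5],[0,0,0],0],[[50,75,-5],[0.002,0.001,0],0],[[60,81,-3],[0.002,0.001,0],0],[[60,81,25],[0.002,0.001,0],0],[[60,81,55],[0.002,0.001,0],0],[[60,81,77],[0.002,0.001,0],0],[[60,81,77],[0.002,0.001,0],0],[[60,81,77],[0.002,0.001,0],0]]'
python3 - <<'E'
from h import *
import pickle
c=get_calibration('wrist');p,d=camera('wrist');cv2.imwrite('pics/w12.png',p[:,:,::-1]);pickle.dump((c,d),open('w12.pkl','wb'))
p,d=camera('scene');cv2.imwrite('pics/s12.png',cv2.resize(p[150:260,250:360,::-1],None,fx=6,fy=5.4,interpolation=cv2.INTER_CUBIC))
E
```

```text
time_s: 17.25
eef_pos: [0.6236, 0.0744, 0.1258]
eef_rot: [-0.002, 0.682, 0.732, -0.002]
wrist_force: [0.7, -0.2, 0.1]
opening: -0.004
```

View pics/w12.png

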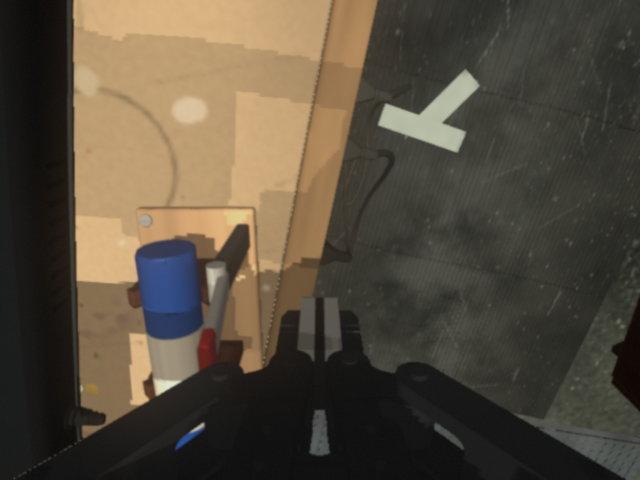

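View pics/s12.png

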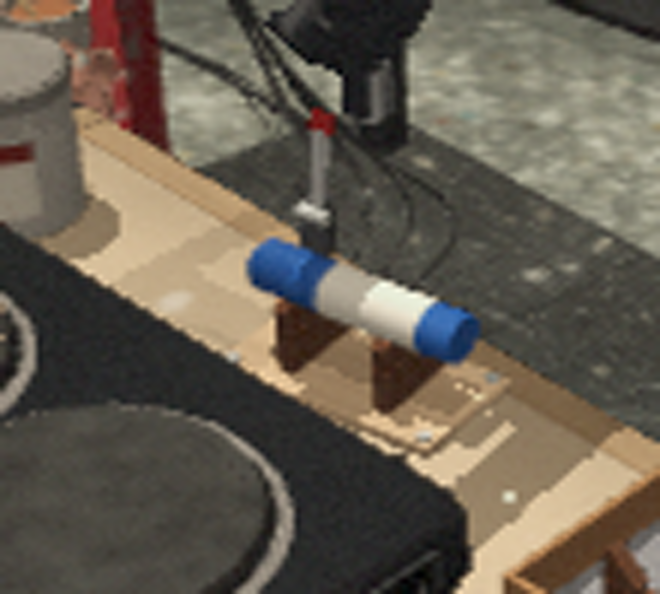

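```bash
python3 -m jog '[[[0,-12,-10],[0,0,0],0],[[0,-24,-10],[0,0,0],0],[[0,-31,-10],[0,0,0],0],[[0,-38,-10],[0,0,0],0],[[0,-45,-10],[0,0,0],0],[[0,-52,-10],[0,0,0],0],[[0,-59,-10],[0,0,0],0],[[0,-66,-9],[0,0,0],0],[[0,-71,-6],[0,0,0],0],[[0,-76,-2],[0,0,0],0],[[0,-79,2],[0,0,0],0],[[0,-82,6],[0,0,0],0],[[0,-85,10],[0,0,0],0],[[0,-87,15],[0,0,0],0],[[0,-87,15],[0,0,0],0]]'
python3 - <<'E'
from h import *
import pickle
c=get_calibration('wrist');p,d=camera('wrist');cv2.imwrite('pics/w13.png',p[:,:,::-1]);pickle.dump((c,d),open('w13.pkl','wb'))
p,d=camera('scene');cv2.imwrite('pics/s13.png',cv2.resize(p[150:260,250:360,::-1],None,fx=6,fy=5.4,interpolation=cv2.INTER_CUBIC))
E
```

```text
time_s: 18.6
eef_pos: [0.5384, 0.0681, 0.113]
eef_rot: [-0.0, 0.682, 0.731, -0.0]
wrist_force: [0.5, -0.4, -0.8]
opening: -0.001
```

View pics/w13.png

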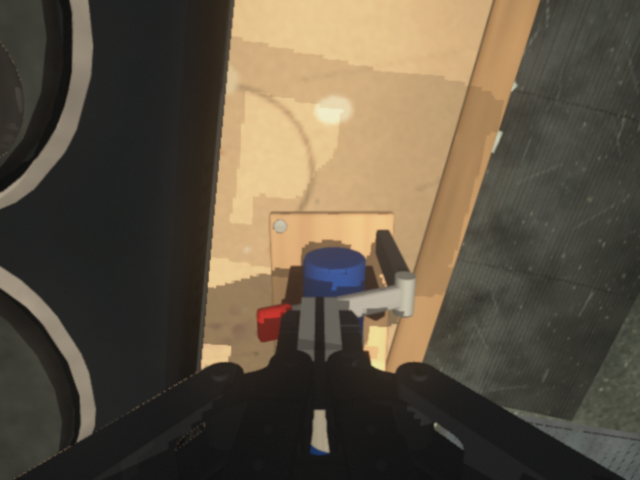

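View pics/s13.png

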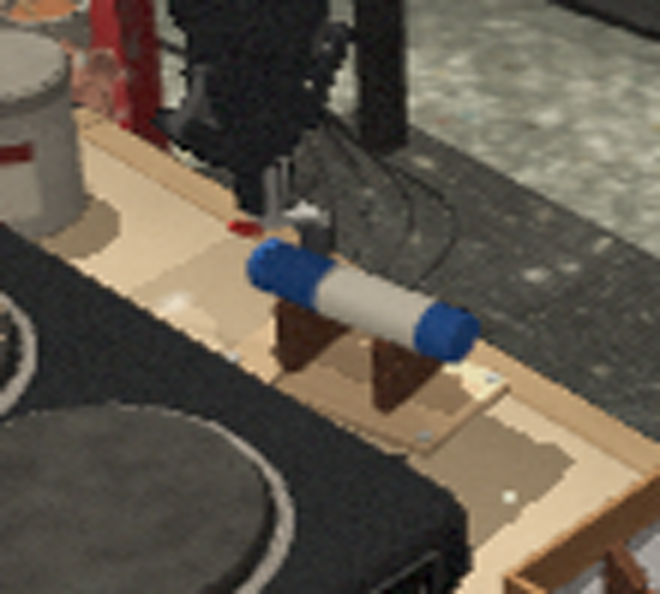

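```bash
python3 -m jog '[[[0,-1,4],[0,0,0],0],[[0,-2,8],[0,0,0],0],[[0,-2,12],[0,0,0],0],[[0,-2,15],[0,0,0],0],[[0,-2,15],[0,0,0],0]]'
```

```text
time_s: 19.12
eef_pos: [0.5368, 0.068, 0.0981]
eef_rot: [-0.0, 0.682, 0.731, -0.0]
wrist_force: [0.1, -0.9, 0.4]
opening: 0.002
```

```bash
python3 -m jog '[[[0,0,2],[0,0,0],0],[[0,0,3],[0,0,0],0],[[0,0,3],[0,0,0],0]]'; python3 -m jog '[[[0,0,2],[0,0,0],0],[[0,0,3],[0,0,0],0],[[0,0,3],[0,0,0],0]]'
python3 - <<'E'
from h import *
p,d=camera('scene');cv2.imwrite('pics/s14.png',cv2.resize(p[150:260,250:360,::-1],None,fx=6,fy=5.4,interpolation=cv2.INTER_CUBIC))
E
```

```text
time_s: 19.37
eef_pos: [0.5367, 0.068, 0.0948]
eef_rot: [-0.001, 0.682, 0.731, -0.0]
wrist_force: [-0.1, 0.4, -0.6]
opening: 0.002
time_s: 19.62
eef_pos: [0.5371, 0.068, 0.0932]
eef_rot: [-0.0, 0.682, 0.732, -0.0]
wrist_force: [-5.5, 0.4, 10.4]
opening: -0.001
```

View pics/s14.png

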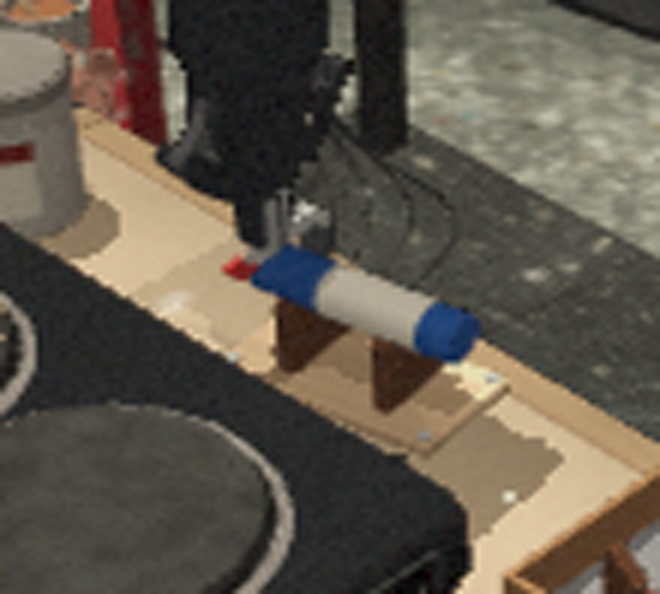

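```bash
python3 -m jog '[[[0,0,-5],[0,0,0],0],[[0,0,-25],[0,0,0],0],[[0,0,-60],[0,0,0],0],[[-10,0,-95],[0,0,0],0],[[-30,-10,-125],[0,0,0],0],[[-50,-20,-150],[0,0,0],0],[[-50,-20,-150],[0,0,0],0],[[-50,-20,-150],[0,0,0],0]]'
python3 - <<'E'
from h import *
import pickle
c=get_calibration('wrist');p,d=camera('wrist');cv2.imwrite('pics/w15.png',p[:,:,::-1]);pickle.dump((c,d),open('w15.pkl','wb'))
p,d=camera('scene');cv2.imwrite('pics/s15.png',p[:,:,::-1])
E
```

```text
time_s: 20.33
eef_pos: [0.5217, 0.0158, 0.2454]
eef_rot: [0.002, 0.682, 0.731, 0.001]
wrist_force: [-0.7, 0.0, -0.2]
opening: -0.004
```

View pics/w15.png

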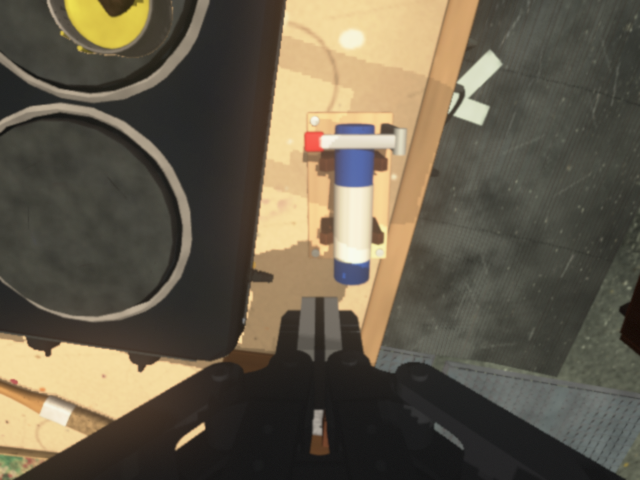

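View pics/s15.png

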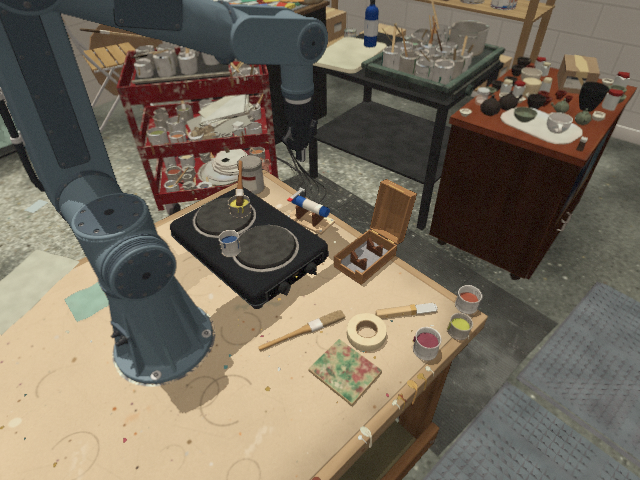

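Run:
```python
from h import *
import pickle
c,d=pickle.load(open('w15.pkl','rb'))
e=plane('wrist',[(355,128),(351,281)],.0725,c);print('ends',e,e.mean(0),np.linalg.norm(e[0]-e[1]))
pc=plane('wrist',[(307,113),(391,115),(385,258),(311,257)],.008,c);print('plate',pc.mean(0))
x=pc[[2,3]].mean(0)-pc[:2].mean(0);print(np.arctan2(x[1],x[0]))
for u in [(313,142),(325,142),(335,142),(350,142),(365,141),(380,141),(390,141),(353,200),(352,250),(353,170)]:
    o,r=rays('wrist',[u],c); q=d[u[1]-1:u[1]+2,u[0]-1:u[0]+2]; print(u,o+r[0]*np.median(q))
print('V tops',plane('wrist',[(320,158),(385,158),(323,228),(383,228)],.058,c))
```

```text
ends [[ 0.5444  0.0765  0.0725]
 [ 0.5527 -0.0407  0.0725]] [0.5486 0.0179 0.0725] 0.11748358296271144
plate [0.5499 0.0183 0.008 ]
-1.4857570054525477
(313, 142) [0.5158 0.0654 0.0782]
(325, 142) [0.524  0.066  0.0786]
(335, 142) [0.5309 0.0666 0.0789]
(350, 142) [0.5414 0.0672 0.0783]
(365, 141) [0.5516 0.0687 0.0786]
(380, 141) [0.5621 0.0694 0.0779]
(390, 141) [0.5691 0.0699 0.0779]
(353, 200) [0.548  0.0247 0.0722]
(352, 250) [ 0.5511 -0.0148  0.0719]
(353, 170) [0.5459 0.0468 0.0717]
V tops [[ 0.5217  0.0518  0.058 ]
 [ 0.5704  0.0552  0.058 ]
 [ 0.528  -0.003   0.058 ]
 [ 0.5754  0.0002  0.058 ]]
```

```bash
python3 -c "
from bench import *
print(hand_in())"
```

```text
the job is handed in; nothing more can be done
None
```

The job was done in one pass and handed in; the clock read 20.3 s just before. `hand_in()` gives no verdict, so everything below is from my own measurements.

- **Lid:** I levered it up with the knife blade in the notch, then pushed it past upright with the knife still in the gripper. My last estimate of its angle was about 1.8 rad. I did not measure the knife-to-lid force directly, but the pictures show the blade lifting the lid past 0.3 rad.
- **Knife:** It lies flat on the bench where it started.
- **Stick:** It rests in both Vs. Its top measured about 72 mm high, against 73 mm expected. Its centre is within about 1 mm of the cradle middle along the V and about 1.5 mm across it.
- **Strap:** It is closed over the stick and level to about 0.01 rad. I let go of the stick and looked at it with the strap still open before swinging it over.
- **Bystanders and gripper:** The tins, jar and tape roll look unmoved in the final scene picture, which I judged by eye. The gripper ended well clear, touching nothing.

- **Disagreements:** The wrist camera read about 1.5 mm to one side, and I corrected for that when placing the stick. The scene camera put the notch a few millimetres too high, so I used the height you gave.
- **Contact forces:** Contact gave about 8 N when gripping the knife, 7 N when seating the stick and 10 N when the strap reached its stop.

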